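# Stop the deburring bowl and take off its lid

### The arm

A 6-joint arm with a two-finger parallel gripper is mounted at the origin on the work surface. World frame = base frame: x ahead of the robot, y to its left, z up, the work surface at z = 0. Lengths are in m, angles in rad, forces in N, time in s.
With the tool pointing down it reaches from about 0.275 to 0.825 m from the base axis. Payload 4.9 kg.
Tool frame: the origin (TCP) lies midway between the tips of the shut fingers; the grasp point (between the pads) lies 19 mm behind it (grip_point_offset is the distance from the TCP to the grasp point, in m); z points along the fingers, y is the line along which they close (so a half turn about z gives the same grasp; the last joint's range is limited). The gripper opens to 85 mm and grips with 20 to 120 N. Pads are 22 mm wide; open, the fingers measure 114 mm over their backs; the gripper's body (76 mm by 85 mm) begins 54 mm behind the grasp point. The pads swing forward as they close: fully open they stand 13 mm farther back than shut.
Start: joints at [1.164, 0.326, -0.193, 1.052, 0, 1.437], TCP at [0.148, 0.53, 0.231] pointing down, gripper open.
Joint ranges: [-2.65, 2.65], [-0.97, 1.79], [-1.3, 1.35], [-1.93, 2.1], [-1.47, 1.37], [-3.14, 3.14]. Speed limits (rad/s): [2.57, 2.57, 3.14, 3.14, 3.14, 3.14].

### API

Orientations are given as a rotation vector (axis times angle).
In Python, from cell import * gives the robot as it stands. Calls block until the motion is done:
- movep(position, orientation): joint-space move of the TCP to a pose.
- move_l(position, velocity=0.15, rot=None, until_force=None): straight line of the TCP; rot=None keeps the orientation; velocity is the mean speed in m/s. With until_force (N) it stops when the force on the tool has changed by that much, and returns True; else False.
- set_joints(angles): joint-space move.
- let_go() and grab(newtons=None): open the fingers fully, or close them until they stop; newtons is the grip in N (None keeps the last).
- sleep(seconds).
- ik(position, orientation): joint angles nearest the present ones, or None.
- get_state(): the state.
- grab_frame(name): name is "scene" or "top" or "wrist"; returns a dict with "img" (420x560x3 uint8, red, green, blue), "fx", "fy", "cx", "cy" (pixels), "cam_to_world" (4x4, takes a point from camera to world coordinates); the wrist camera has in their place "T_tool_cam" (4x4, takes a point from camera to tool coordinates, whose origin is the TCP and whose axes are the flange's). Camera axes: x right, y down, z forward; pixel columns grow to the right and rows downward; lengths in m; the calibration is good to about 2 mm. The wrist camera is an equidistant fisheye: a pixel r from the principal point sees the ray r / f radians off the axis. A picture is of the moment at which its call begins: read the wrist's pose just before it. There is no depth.
A pose or a line that the arm cannot do raises MotionError and nothing moves.
- sign_off(): hands the job in; it is judged then, once.
Trained networks look in the newest picture that a camera, given by its name, has taken for a name from the list of things; names that differ only in an ending like _2 or _b are one class to them, and where a whole thing is asked for, a point or a joint stands for the part that bears it (a point fixed in the world has none). Each returns a list of dicts, best first, with "score" (0 to 1); they miss things now and then, are a little off and sometimes report something else, mostly with a low value. They report only what shows in the picture. A call takes as long as a camera call. They do not tell look-alikes from the thing itself.
- spot_in(camera, name): "centre" ([column, row] in pixels, amid what is visible of it).
- silhouettes(camera, name): "mask" (420x560 bool, what is visible of it) and "centre" ([column, row] in pixels, amid what is visible of it).
- tip_of(camera, name): "centre" ([column, row] in pixels: a listed point, or the origin of a listed thing).
The state is a dict: "clock": time; "q": joint angles; "joint_velocities": joint speeds; "tau": joint torques, N m; "position": TCP position; "eef_rot": TCP orientation; "contact_force": force on the tool from outside, world axes, zero at the start; "wrist_torque": the same for the moment, N m; "finger_gap": opening from 0.0 (shut) to 1.0 (fully open); "grasp_force": force on a finger pad.
Only numpy, scipy, OpenCV 4.12 (cv2) and the standard library are available. Lean on these libraries where they do the work, as an engineer would, in place of code of your own. Each camera call takes 0.05 s, during which the arm holds its last target. There are 200 camera calls.

### The job

The deburring bowl has finished its run. First slide its speed control all the way to the stop end (the end with the shortest bar of the printed scale) while the lid is still on, then lift the lid off the bowl and set it down gently, knob up and flat, in the empty metal tray. Do not disturb the other things on the bench.

Things in the scene. Friction and masses are not known exactly. Their poses are not given: they have to be found in the camera images.
- machine: Grey deburring machine, fixed: housing 280 x 200 mm (x -190 to +90 mm, y -100 to +100 mm), top 55 mm above the bench, carrying a round steel bowl (outside diameter 160 mm, wall 5 mm, rim 125 mm above the bench). Origin on the bench under the bowl's axis. Own -x side, towards the robot, is a low ledge with the slider. On either side of the bench, turned up to 0.3 rad.
- speed (a joint): Speed slider on the ledge: 0 m = stop, 0.100 m = full speed; grows along the machine's own +y. Stops hard at both ends, slides at about 1.5 N and stays where it is left. The printed bars between the track and the ledge's front edge are shortest at stop and longest at full speed.
- speed_top (a point): Centre of the top of the slider's black upright grip, a block 28 mm (machine x) by 20 mm (machine y) by 40 mm high, moving along a metal track 40 mm wide and 14 mm high. The grip's top is 110 mm above the bench, 145 mm from the bowl's axis towards the machine's -x.
- lid: Loose round steel lid, about 0.35 kg: a plate 160 mm across, 5 mm thick, a boss 136 mm across and 8 mm deep below it that fits loosely into the bowl's mouth (150 mm), a black knob on top. Origin at the centre of the boss's underside, z up; plate from z = 8 to 13 mm. On the bowl the origin is 117 mm above the bench.
- lid_knob (a point): Middle of the lid's knob, 40 mm above the lid's origin: a round head 36 mm in diameter and 26 mm high (lid z = 27 to 53 mm) on a neck 20 mm across.
- tray: Empty shallow metal tray, fixed to the bench, 240 x 240 mm outside, walls 4 mm thick and 22 mm high, floor about 4 mm thick; inside 232 x 232 mm. Origin on the bench under its centre. It stands on the side of the bench where the machine is not.
- spray_can: Bystander: upright spray can, 66 mm across, 190 mm tall; origin under its centre.
- discs: Bystander: stack of four black grinding discs, 125 mm across, 16 mm high; origin under its centre.
- clamp: Bystander: bar clamp lying flat, bar 200 mm long along its x, 18 mm high; origin under the middle of the bar.
Not all that is in view belongs to the job. Several things have the shape of the lid; the one meant has the colours described above.

How it is judged:
On the way, in this order (a step that is already met when the one before it is completed fails the run):
1. the speed slider is at its stop end (within 6 mm) with the lid still on the bowl (value of joint speed below 0.006 m and z of lid in the frame of machine between 0.11 and 0.124 m and horizontal distance between lid and machine below 0.012 m), for 0.2 s.
2. the lid is lifted clear of the bowl, at least 20 mm above its seat (z of lid in the frame of machine above 0.137 m), for 0.1 s.
At the end, for the whole second after the job is handed in: The slider is within 6 mm of its stop end; the lid lies released and at rest in the tray, knob up, its boss on the tray floor (within 6 mm), level within 0.08 rad, its centre within 45 mm of the tray's centre along both of the tray's sides (value of joint speed below 0.006 m and x of lid in the frame of tray between -0.045 and 0.045 m and y of lid in the frame of tray between -0.045 and 0.045 m and z of lid in the frame of tray below 0.01 m and angle between lid's own z axis and vertical below 0.08 rad and linear speed of lid below 0.02 m/s and contact force between the fingers and lid below 0.1 N); the robot touches nothing.
It fails at once if the lid is dropped or thrown (faster than 0.5 m/s while the robot does not touch it) (linear speed of lid above 0.5 m/s and contact force between each of the arm, the fingers and lid below 0.05 N).
It fails at once if the spray can is pushed more than 30 mm or knocked over (distance of spray_can from where it was at the start of the episode above 0.03 m or angle between spray_can's own z axis and vertical above 0.4 rad).
It fails at once if the stack of discs is pushed more than 30 mm or knocked over (distance of discs from where it was at the start of the episode above 0.03 m or angle between discs's own z axis and vertical above 0.4 rad).
It fails at once if the clamp is pushed more than 30 mm or knocked over (distance of clamp from where it was at the start of the episode above 0.03 m or angle between clamp's own z axis and vertical above 0.4 rad).
It also fails if it takes over 61 s, if anything falls off the work surface, if the arm or the gripper's body presses on something with over 40 N, if the wrist force passes 120 N, or if a joint passes its speed limit or range.

## Working session

There is one attempt and no reset: what is moved stays moved. The work goes in short steps, each a Python script; the robot and the scene stay as the last script left them, time stands still between calls to the robot, and variables do not carry over. Pictures are saved under pics/ and viewed, at most 10 in all, crops included, and the job is handed in when it is done.

```bash
mkdir -p pics
cat > h.py <<'E'
from cell import *
import numpy as np, cv2
from scipy.spatial.transform import Rotation as R
def save(n,f): cv2.imwrite(f'pics/{n}.png',f['img'][:,:,::-1])
def toworld(f,px,z):
    d=np.array([(px[0]-f['cx'])/f['fx'],(px[1]-f['cy'])/f['fy'],1.])
    T=f['cam_to_world'];d=T[:3,:3]@d;o=T[:3,3]
    return o+d*(z-o[2])/d[2]
def topx(f,p):
    T=f['cam_to_world'];c=T[:3,:3].T@(np.asarray(p)-T[:3,3])
    return np.array([f['fx']*c[0]/c[2]+f['cx'],f['fy']*c[1]/c[2]+f['cy']])
E
python3 - <<'E'
from h import *
s=get_state();print(s['clock'],s['eef_rot'],s['contact_force'])
for c in ['top','scene']:
    f=grab_frame(c);save(c+'0',f);print(c,f['cam_to_world'][:3,3])
    for n,z in [('machine',0),('speed_top',.11),('lid',.117),('lid_knob',.157),('tray',0),('spray_can',0),('discs',0),('clamp',0)]:
        for d in tip_of(c,n): print(n,round(d['score'],2),np.round(d['centre'],1),np.round(toworld(f,d['centre'],z),3))
E
```

```text
0.0 [-4.27180308e-01 -3.11193374e+00  2.61600198e-03] [-0.35200739  0.4652515  -0.62827503]
top [0.4715102  0.00159477 1.56855268]
speed_top 0.36 [357.  237.8] [ 0.482 -0.273  0.11 ]
lid 0.84 [276.8 229.8] [0.516 0.008 0.117]
lid 0.83 [413.7 190.6] [ 0.644 -0.475  0.117]
lid 0.72 [364.6 297.4] [ 0.276 -0.291  0.117]
lid 0.71 [336.2 148.9] [ 0.798 -0.207  0.117]
lid_knob 0.89 [414.8 182.9] [ 0.666 -0.466  0.157]
lid_knob 0.82 [339.  145.7] [ 0.8   -0.211  0.157]
lid_knob 0.78 [351.  201.2] [ 0.607 -0.247  0.157]
lid_knob 0.78 [366.2 298.6] [ 0.277 -0.288  0.157]
lid_knob 0.6 [278.8 230.8] [0.511 0.001 0.157]
tray 0.94 [215.3 201.5] [0.631 0.24  0.   ]
tray 0.27 [352.5 201.2] [ 0.622 -0.28   0.   ]
tray 0.25 [349.  200.7] [ 0.624 -0.267  0.   ]
spray_can 0.7 [430.9 249.9] [ 0.433 -0.569  0.   ]
discs 0.93 [145.7 232.5] [0.518 0.506 0.   ]
clamp 0.73 [271.5 155. ] [0.805 0.023 0.   ]
scene [1.36299073 0.90754245 1.32710396]
machine 0.82 [217.3 209.5] [ 0.618 -0.249  0.   ]
speed_top 0.43 [247.  163.9] [ 0.442 -0.281  0.11 ]
lid 0.92 [166.9 182. ] [ 0.737 -0.384  0.117]
lid 0.89 [280.1 232.4] [0.592 0.078 0.117]
lid 0.84 [174.4 237.6] [ 0.869 -0.132  0.117]
lid 0.77 [272.8 165.1] [ 0.377 -0.204  0.117]
lid 0.6 [215.9 185.5] [ 0.612 -0.251  0.117]
lid_knob 0.9 [174.9 231. ] [ 0.868 -0.121  0.157]
lid_knob 0.88 [215.3 172.6] [ 0.597 -0.271  0.157]
lid_knob 0.69 [271.9 161.4] [ 0.398 -0.186  0.157]
lid_knob 0.68 [278.5 226.3] [0.603 0.081 0.157]
lid_knob 0.57 [167.2 176.8] [ 0.741 -0.364  0.157]
tray 0.9 [306.8 291.3] [ 0.627  0.252 -0.   ]
spray_can 0.62 [208.7 151.1] [ 0.429 -0.564  0.   ]
discs 0.97 [389.5 323.5] [0.519 0.51  0.   ]
discs 0.22 [209.4 154. ] [ 0.439 -0.545  0.   ]
clamp 0.83 [221.6 273.5] [0.793 0.009 0.   ]
```

Run:
```python
import cv2
a=cv2.imread('pics/top0.png');cv2.imwrite('pics/top0c.png',cv2.resize(a[110:320,120:460],(800,494),interpolation=cv2.INTER_CUBIC))
a=cv2.imread('pics/scene0.png');cv2.imwrite('pics/scene0c.png',cv2.resize(a[110:350,120:430],(775,600),interpolation=cv2.INTER_CUBIC))
```

```text
(no output)
```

View pics/top0c.png

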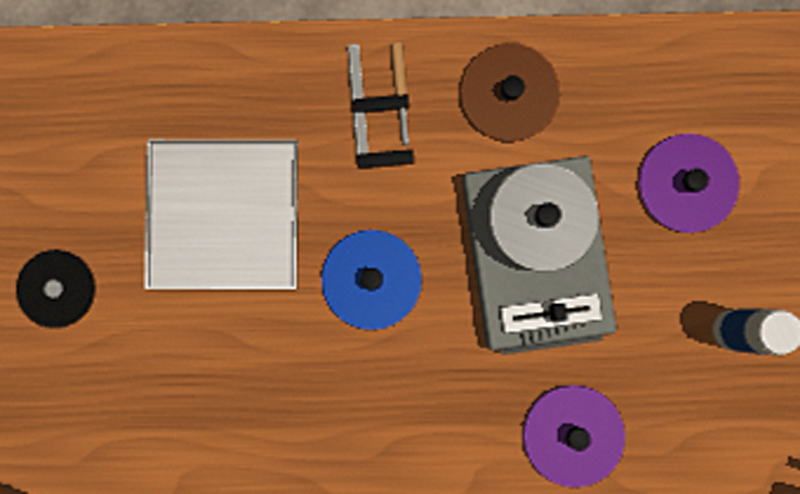

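View pics/scene0c.png

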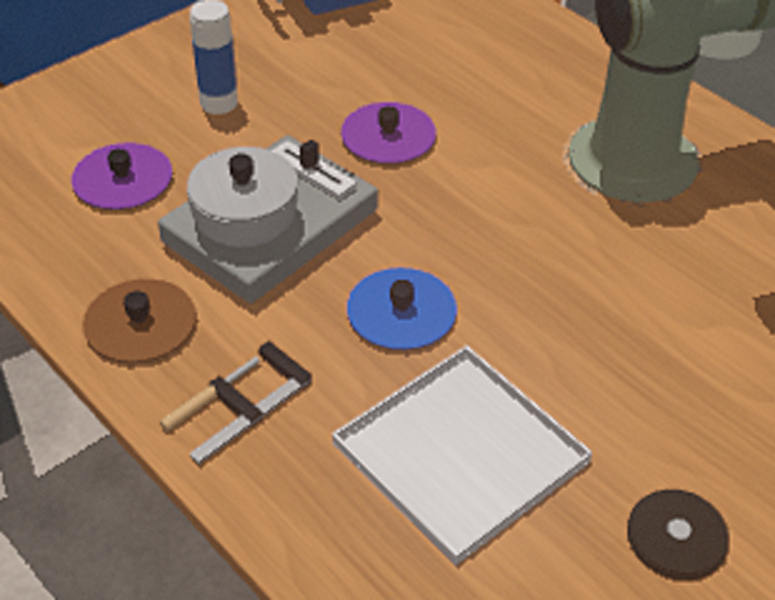

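The steel lid on the bowl is at full top-image pixel (352,201). The look-alikes are blue (279,230), brown (337,147), purple (414,185) and purple (365,297). The slider grip is at about (357,238). I'll move above the machine for a close view.

```bash
cat >> h.py <<'E'
def down(yaw): # tool z down, tool y along world direction yaw+90deg (mod pi)
    return R.from_matrix(np.array([[np.cos(yaw),np.sin(yaw),0],[np.sin(yaw),-np.cos(yaw),0],[0,0,-1.]]))
def wworld(f,s,px,z):
    u=np.array([px[0]-f['cx'],px[1]-f['cy']]);r=np.hypot(*u);t=r/f['fx']
    d=np.array([*(u/r*np.sin(t)),np.cos(t)]) if r>0 else np.array([0,0,1.])
    Tt=np.eye(4);Tt[:3,:3]=R.from_rotvec(s['eef_rot']).as_matrix();Tt[:3,3]=s['position']
    T=Tt@f['T_tool_cam'];d=T[:3,:3]@d;o=T[:3,3]
    return o+d*(z-o[2])/d[2]
E
python3 - <<'E'
from h import *
p0=[0.47,-0.26,0.40]
for y in (0,np.pi):
    q=ik(p0,down(y).as_rotvec());print(y,q)
    if q is not None: break
movep(p0,down(y).as_rotvec());sleep(.3)
s=get_state();f=grab_frame('wrist');print(s['clock'],s['position'],f['fx'],f['T_tool_cam']);save('w1',f)
for n,z in [('machine',0),('speed_top',.11),('lid',.117),('lid_knob',.157)]:
    for d in tip_of('wrist',n): print(n,round(d['score'],2),np.round(d['centre'],1),np.round(wworld(f,s,d['centre'],z),3))
E
```

```text
0 [-0.64274927  0.25237148  0.13101557  1.44944042  0.          2.49884339]
4.25 [ 0.4701549  -0.25976042  0.39997533] 325.19226210127806 [[-4.43211526e-06 -9.61807441e-01 -2.73726956e-01  6.97389714e-02]
 [ 9.99999107e-01 -3.70018059e-04  1.28395835e-03  6.39774207e-04]
 [-1.33620461e-03 -2.73726706e-01  9.61806584e-01 -1.42708520e-01]
 [ 0.00000000e+00  0.00000000e+00  0.00000000e+00  1.00000000e+00]]
speed_top 0.7 [287.5 178.4] [ 0.464 -0.275  0.11 ]
lid 0.86 [416.1  54.7] [ 0.643 -0.451  0.117]
lid 0.8 [301.7 270.6] [ 0.33  -0.297  0.117]
lid 0.79 [124.8 137.5] [ 0.527 -0.048  0.117]
lid 0.58 [273.3  72.2] [ 0.605 -0.256  0.117]
lid_knob 0.94 [115.5 140.2] [ 0.526 -0.054  0.157]
lid_knob 0.89 [426.8  55.6] [ 0.634 -0.449  0.157]
lid_knob 0.85 [302.4 280.3] [ 0.335 -0.295  0.157]
lid_knob 0.77 [268.5  64.3] [ 0.609 -0.251  0.157]
```

View pics/w1.png

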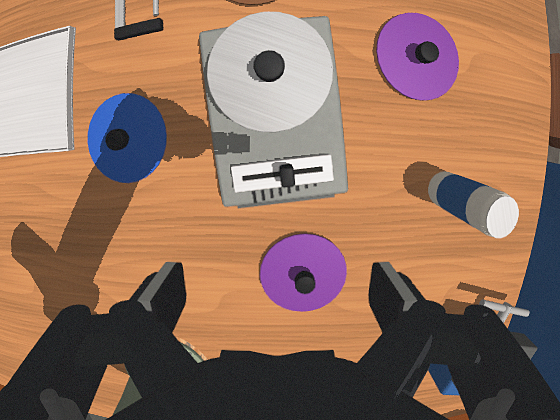

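The wrist view shows the steel lid knob at (269,66) and the black slider grip at (287,175). The bars under the track shrink to the right, so the stop end is on the right, which is machine -y. Next I'll fit the machine's yaw from the white track plate.

Run:
```python
from h import *
s=get_state();f=grab_frame('wrist')
g=f['img'][150:197,222:340].astype(int)
m=(g.min(2)>215).astype(np.uint8)
cs,_=cv2.findContours(m,cv2.RETR_EXTERNAL,cv2.CHAIN_APPROX_NONE);c=max(cs,key=cv2.contourArea)[:,0]+[222,150]
W=np.array([wworld(f,s,p,.069)[:2] for p in c])
(ctr,wh,a)=cv2.minAreaRect((W*1000).astype(np.float32));print('track',ctr,wh,a,len(c))
def circ(mask):
    c=max(cv2.findContours(mask,cv2.RETR_EXTERNAL,cv2.CHAIN_APPROX_NONE)[0],key=cv2.contourArea)[:,0];return c
for d in silhouettes('wrist','lid'):
    if np.hypot(*(np.array(d['centre'])-[269,70]))<25:
        W=np.array([wworld(f,s,p,.130)[:2] for p in circ(d['mask'].astype(np.uint8))])
        c,r=cv2.minEnclosingCircle((W*1000).astype(np.float32));print('lid',c,r,W.min(0),W.max(0))
ft=grab_frame('top')
for d in silhouettes('top','tray')[:1]:
    W=np.array([toworld(ft,p,.022)[:2] for p in circ(d['mask'].astype(np.uint8))]);print('tray',cv2.minAreaRect((W*1000).astype(np.float32)))
for d in tip_of('wrist','speed_top'): print(d['score'],wworld(f,s,d['centre'],.11))
```

```text
track (459.7135314941406, -229.4309539794922) (38.118019104003906, 69.1888427734375) 6.847391605377197 199
tray ((631.5432739257812, 241.90890502929688), (241.40245056152344, 240.913330078125), 88.82799530029297)
0.71 [ 0.4657787  -0.27428988  0.11      ]
```

Run:
```python
from h import *
a=.12;o=down(a).as_rotvec();y=np.array([-np.sin(a),np.cos(a),0])
g=np.array([.4645,-.274,0])
grab(20)
st=g+y*.048
movep(st+[0,0,.17],o);print(get_state()['q'])
move_l(st+[0,0,.087],.12)
print(get_state()['contact_force'])
print(move_l(st+[0,0,.087]-y*.12,.05,until_force=12))
s=get_state();print(s['clock'],s['position'],s['contact_force'])
p=np.array(s['position']);print('travel',(st-p)@y)
move_l(p+y*.01,.1);move_l(p+y*.01+[0,0,.15],.2)
move_l(np.array([.43,-.26,.36]),.25);let_go()
s=get_state();f=grab_frame('wrist');save('w2',f)
cv2.imwrite('pics/w2c.png',cv2.resize(f['img'][20:220,180:380,::-1],(600,600)))
for d in tip_of('wrist','speed_top'):print(d['score'],d['centre'],wworld(f,s,d['centre'],.11))
for d in tip_of('wrist','lid_knob'):print(d['score'],d['centre'],wworld(f,s,d['centre'],.157))
print(s['clock'])
```

```text
[-6.02810676e-01  3.07039038e-01 -3.83931949e-01  8.77378494e-01
 -4.23801406e-05  2.41899192e+00]
[-0.14655969 -0.81071202 -0.10829859]
True
8.6833 [ 0.46663816 -0.29345994  0.08648542] [-0.27660752  3.32772345  2.54167082]
travel 0.06757595619756893
0.74 [330.3, 152.8] [ 0.47033859 -0.32039974  0.11      ]
0.91 [111.2, 94.7] [ 0.51678026 -0.05868791  0.157     ]
0.9 [455.7, 47.9] [ 0.6231118  -0.44556602  0.157     ]
0.87 [297.5, 273.1] [ 0.32970294 -0.29680063  0.157     ]
0.86 [286.8, 24.1] [ 0.60680725 -0.24910024  0.157     ]
11.2917
```

View pics/w2c.png

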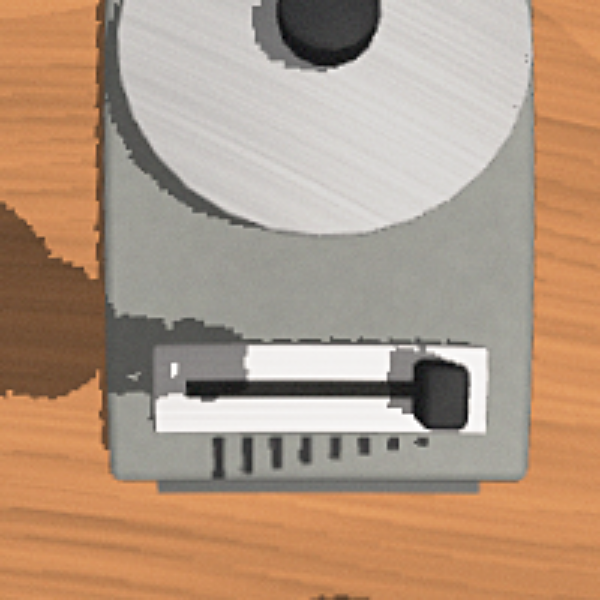

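The grip sits at the right end of the slot, over the shortest bar (crop (440,395)), with the lid still seated. It stopped hard with the lid undisturbed. Next is the lid grasp and lift.

Run:
```python
from h import *
o=down(.12).as_rotvec();k=np.array([.607,-.250,0])
movep(k+[0,0,.24],o)
print(move_l(k+[0,0,.141],.08,until_force=8))
print(get_state()['position'],get_state()['contact_force'])
grab(70);s=get_state();print(s['finger_gap'],s['grasp_force'],s['contact_force'])
move_l(k+[0,0,.165],.04);move_l(k+[0,0,.26],.1);sleep(.2)
s=get_state();print(s['clock'],s['position'],s['finger_gap'],s['grasp_force'],s['contact_force'],s['wrist_torque'])
f=grab_frame('scene');cv2.imwrite('pics/s2.png',cv2.resize(f['img'][90:330,120:430,::-1],(775,600)))
```

```text
False
[ 0.60743645 -0.25022495  0.14170959] [0.96226044 0.15270449 0.1840034 ]
0.4019216361841725 69.66938853263855 [0.25906744 0.12531188 2.77674072]
16.2667 [ 0.60672122 -0.24984687  0.25924288] 0.40471393441393155 69.8001229763031 [ 1.11170489  0.32645413 -2.77911561] [-0.02265983 -0.02741535 -0.01353264]
```

View pics/s2.png

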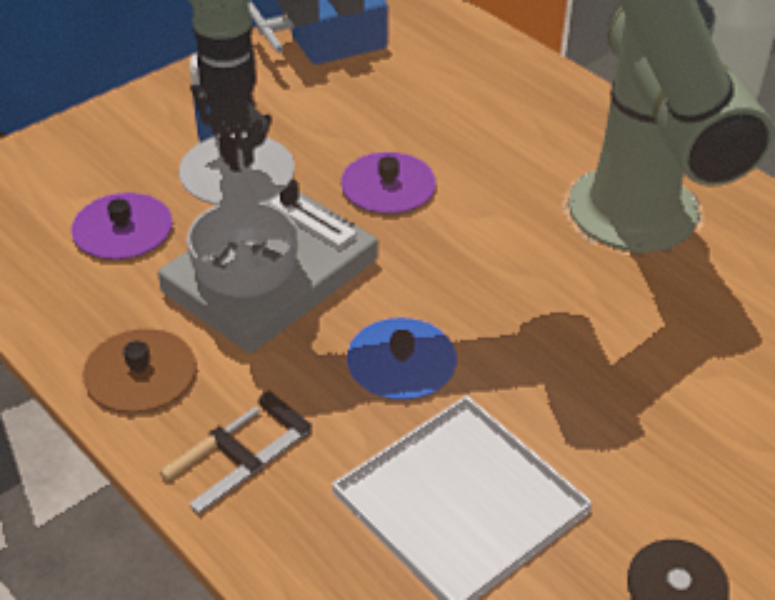

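The lid hangs level in the gripper at (237,170) above the open bowl (243,245), and the slider is at its far end (290,190). Next I'll carry it to the tray.

Run:
```python
from h import *
o=down(.6).as_rotvec();t=np.array([.631,.242,0])
move_l(t+[0,0,.25],.12,rot=o)
move_l(t+[0,0,.05],.1);sleep(.2)
print(move_l(t+[0,0,.022],.015,until_force=4))
s=get_state();print(s['clock'],s['position'],s['contact_force'],s['finger_gap'])
if abs(s['position'][2]-.0287)<.006:
    let_go();p=np.array(get_state()['position']);move_l(p+[0,0,.09],.1);movep([.45,.1,.35],o);sleep(.3)
    f=grab_frame('top')
    for d in tip_of('top','lid'): print(d['score'],d['centre'],toworld(f,d['centre'],.004))
    f=grab_frame('scene');cv2.imwrite('pics/s3.png',cv2.resize(f['img'][110:350,120:430,::-1],(775,600)))
print(get_state()['clock'])
```

```text
True
24.25 [0.63095691 0.24201441 0.02814157] [0.08345031 0.11925919 4.90346919] 0.4027045767693735
0.88 [277.3, 229.9] [0.51863527 0.00673794 0.004     ]
0.76 [215.7, 199.2] [0.63956645 0.23816603 0.004     ]
0.68 [333.2, 150.5] [ 0.81706031 -0.21201565  0.004     ]
0.67 [411.8, 188.8] [ 0.66437657 -0.50501748  0.004     ]
0.6 [362.4, 297.2] [ 0.26150939 -0.30587848  0.004     ]
27.55
```

```bash
ls pics
```

```text
s2.png
s3.png
scene0.png
scene0c.png
top0.png
top0c.png
w1.png
w2.png
w2c.png
```

View pics/s3.png

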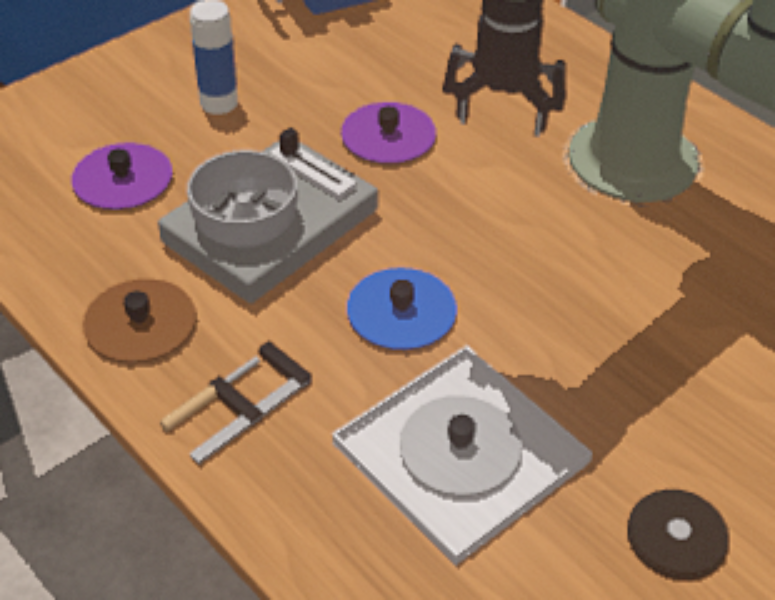

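The lid lies flat, knob up, in the middle of the tray (461,445). The slider is still at the stop end (290,142), and the spray can, discs and clamp are where they were.

```bash
python3 -c "
from cell import *
print(sign_off())"
```

```text
the job is handed in; nothing more can be done
None
```

I slid the speed control to its stop end with the lid on, then set the lid down flat, knob up, near the middle of the tray, and handed the job in at about 28 s of the 61 s allowed; the hand-in returned no verdict.

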